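# Snap the sample box shut

### The job

The white lid of the clear sample box has been left lying crooked on its rim. Turn it square so that it drops over the rim, then press it down until all four clips have clicked and it is fully home, flush on the rim all round. Press gently, because the lid cracks if you lean on it hard, and leave the glassware standing where it is.

Things in the scene. Friction and masses are not known exactly. Their poses are not given: they have to be found in the camera images.
- sample_box: Clear plastic box 156 (x) x 88 (y) mm, 65 mm tall, coloured sample pots inside, rim flange round its top 172 x 104 mm overall with rounded edges. It stands in the foam and cannot slide or tip, only sink. Origin: centre of its underside, z up, x along its length. Box and lid are alike after a half turn.
- box_foot: The box's flat rubber foot, 150 x 80 mm, 3 mm thick, in its underside (origin as sample_box; it yields 1 mm for 15 N), which bears on the firm bottom of the foam. The lid cracks when box or lid is pressed with more than about 24 N, too little to push all four clips home at once.
- foam: Grey foam sheet under the box, 240 x 170 mm, 20 to 30 mm high (it differs), fixed to the bench, turned and centred with the box. Its origin lies 30 mm below the centre of its top. It is soft (1 to 4 N) for the first 1 to 12 mm that the box sinks (it differs and cannot be seen), then firm; when let go the box rises again.
- rim_centre (a point): Centre of the box's mouth, level with the top of the rim, 65 mm above the box's origin (85 to 95 mm above the bench). The lid is fully home when its panel lies on the rim, that is when the lid's origin is here.
- clip_mark (a point): One of the box's four blue sprung clips, on the long sides of the rim at x = +-58, y = +-58 mm from the rim's centre (this one ++, 6 mm below the rim). A bulb under the lid's edge must be pushed down 7 mm into each: pressing near one, the force rises to 8 to 12 N (some 15 if the corner diagonally across went first), then falls off in a click as the clip closes over the bulb.
- lid: Loose rigid white lid, 182 (x) x 120 (y) mm, about 140 g; panel 3 mm thick, skirt and bulbs hanging 13 mm below it (inside of skirt 176 x 111 mm). Origin: centre of the panel's underside, x along its length, z up. It starts flat, turned 9 to 16 degrees, standing on the rim (origin 13 mm above the rim); once square it drops on to the clips and lies there loose (about 7 mm above the rim).
- lid_grip (a point): Centre of the top of the lid's blue grip rib, 27 mm above the lid's origin. Rib: 76 mm long (lid x), 14 mm wide (lid y), 24 mm tall above the panel.
- lid_corner_pp (a point): Underside of the lid's panel at its corner x = +85, y = +55 mm in the lid's frame. The free spot on the panel nearest to each clip, good to press on, is at x = +-58, y = +-42 mm in the lid's frame.
- lid_corner_pm (a point): the same at x = +85, y = -55 mm
- lid_corner_mp (a point): the same at x = -85, y = +55 mm
- lid_corner_mm (a point): the same at x = -85, y = -55 mm
- beaker: Glass beaker, 76 mm across, 95 mm tall, loose. Origin: centre of its underside.
- flask: Green glass conical flask, 84 mm across its foot, 130 mm tall, loose. Origin: centre of its underside.
- cylinder: Glass measuring cylinder, foot 72 mm across, 155 mm tall, loose. Origin: centre of its underside.
- balance: Top-loading laboratory balance with a blue plate, 300 x 320 mm, 104 mm tall, standing fast. A covered dish lies on it. Origin: centre of its underside.
Things that resemble listed ones, but are neither listed nor needed, are in the scene too. Of the things like the lid, leave any that is red or yellow; of the rest the larger one is meant.

How it is judged (in metres and radians):
On the way:
1. the lid has been squared and has dropped over the rim (z of lid in the frame of sample_box below 0.075 m and angle between the x axis of lid and the x axis of sample_box, either way round below 0.06 rad), for 0.1 s.
At the end, for the whole second after the job is handed in: All four corners of the lid lie within 1.5 mm of fully home on the rim (so all four clips have clicked), the lid square on the box and at rest (z of each of lid_corner_pp, lid_corner_pm, lid_corner_mp, lid_corner_mm in the frame of sample_box below 0.0665 m and horizontal distance between lid and sample_box below 0.006 m and angle between lid's own z axis and vertical below 0.03 rad and angle between the x axis of lid and the x axis of sample_box, either way round below 0.05 rad and linear speed of lid below 0.01 m/s); the robot touches nothing.
It fails at once if lid or box leaned on with more than about 24 N (22 N on the firm bottom of the foam): the lid cracks (contact force between box_foot and anything else above 22 N).
It fails at once if the beaker was knocked or shifted by more than 20 mm (distance of beaker from where it was at the start of the episode above 0.02 m or angle between beaker's own z axis and vertical above 0.3 rad).
It fails at once if the flask was knocked or shifted by more than 20 mm (distance of flask from where it was at the start of the episode above 0.02 m or angle between flask's own z axis and vertical above 0.3 rad).
It fails at once if the measuring cylinder was knocked or shifted by more than 20 mm (distance of cylinder from where it was at the start of the episode above 0.02 m or angle between cylinder's own z axis and vertical above 0.3 rad).
It also fails if it takes over 61 s, if anything falls off the work surface, if the arm or the gripper's body presses on something with over 40 N, if the wrist force passes 120 N, or if a joint passes its speed limit or range.

### The arm

A 6-joint arm with a two-finger parallel gripper is mounted at the origin on the work surface. World frame = base frame: x ahead of the robot, y to its left, z up, the work surface at z = 0. Lengths are in mm, angles in rad, forces in N, time in s.
With the tool pointing down it reaches from about 275 to 1000 mm from the base axis. Payload 8.4 kg.
Tool frame: the origin (TCP) lies between the finger pads; the fingertips stand 25 mm ahead of it and the grasp point (between the pads) lies 6 mm ahead of it; z points along the fingers, y is the line along which they close (so a half turn about z gives the same grasp; the last joint's range is limited). The gripper opens to 85 mm and grips with 20 to 120 N. Pads are 22 mm wide; open, the fingers measure 114 mm over their backs; the gripper's body (76 mm by 85 mm) begins 54 mm behind the grasp point. The pads swing forward as they close: fully open they stand 13 mm farther back than shut.
Start: joints at [1.12, 0.353, 1.633, -0, 1.155, -0.002], TCP at [271.177, 563.108, 256.281] pointing down, gripper open.
Joint ranges: [-2.63, 2.63], [-0.92, 2.1], [0.06, 2.66], [-1.3, 4.44], [0, 2.69], [-3.02, 3.02]. Speed limits (rad/s): [2.22, 2.22, 2.79, 3.14, 3.14, 3.14].

### API

Orientations are given as [roll, pitch, yaw] about the fixed x, y, z axes, in that order (R = Rz(yaw) Ry(pitch) Rx(roll)).
In Python, from rig import r, eyes, workorder gives the robot as it stands. The module is installed in compiled form; this text tells all that it offers.
- The arm moves only by the tool step_arm, never from a script. Its argument "moves" is a list of rows, each an object of numbers: "tx", "ty", "tz": the shift along the tool's x, y, z scaled (see below); "ax", "ay", "az": the turn, a rotation vector about the tool's x, y, z scaled (see below). In form: [{"tx": .., "ty": .., "tz": .., "ax": .., "ay": .., "az": ..}, ...]. A call has 1 to 5 rows; each row shifts and turns the commanded pose from where the row before left it, along the tool's axes as they then stand; what a row does not reach is not made up. The controller multiplies each number of a shift by 25 mm and each number of a turn by 90 degrees. A row lasts 1/8 s, in which the tool goes at most 62.5 mm and 10.7 degrees, less where a joint would pass 70% of its speed; a pose out of reach is approached as far as the arm can. A call with a number of a shift or a turn outside -1 to 1 is refused whole. A call with a gripper value outside its range is refused whole. "gripper" is the opening, from 0 (shut) to 1 (fully open), set as the call begins (left out, the last holds). The fingers move at their own pace and stop on an object; "newtons" is the grip in N (left out, the last holds). Time passes only in rows, so rows that do not move let the fingers close. It gives the time, the measured TCP pose, the force, the opening and the grip force at its end, in the units of the state.
- r.sense(): the state, without advancing time (a new reading comes with each control period).
- eyes.grab_frame(name): name is "scene" or "top"; returns (picture, depth): 400x640x3 uint8, red, green, blue; 400x640 float32, mm along the optical axis (not along the pixel's ray), 0 where there is no reading.
- eyes.camera_info(name): a dict with "intrinsics" (3x3 intrinsics, pixels), "k1" (the pictures are not rectified: a ray, as slopes to the right and down, at radius r is drawn at 1 + k1 r^2 times it, then the intrinsics apply), "cam_to_world" (4x4, takes a point from camera to world coordinates). Camera axes: x right, y up, looking along -z (the intrinsics and any distortion apply to the point x, -y, -z); pixel columns grow to the right and rows downward; lengths in mm; the calibration is good to about 2 mm. A picture is of the moment at which its call begins. camera_info takes no time and is no camera call.
- workorder.sign_off(): hands the job in; it is judged then, once.
The state is a dict: "clock": time; "qpos": joint angles; "qvel": joint speeds; "joint_efforts": joint torques, N m; "eef_pos": TCP position; "tcp_rot": TCP orientation; "contact_force": force on the tool from outside, world axes, zero at the start; "wrist_torque": the same for the moment, N m; "opening": opening from 0.0 (shut) to 1.0 (fully open); "grasp_force": force on a finger pad.
Only numpy, scipy, OpenCV 4.12 (cv2) and the standard library are available. Lean on these libraries where they do the work, as an engineer would, in place of code of your own. Each camera call takes 0.05 s, during which the arm holds its last target. There are 200 camera calls.

## Working session

There is one attempt and no reset: what is moved stays moved. The work goes in short steps, Python scripts to look and compute and a tool call to move; the robot and the scene stay as the last step left them, time stands still between calls to the robot, and variables do not carry over. Pictures are saved under pics/ and viewed, at most 10 in all, crops included, and the job is handed in when it is done.

Besides the shell and the picture viewer there is one more tool, called after ">>>" as a command line: name --argument value ..., lists and objects as JSON in quotes. step_arm: Moves the arm, as the interface text tells. Its arguments: {"type":"object","properties":{"moves":{"type":"array","items":{"type":"object","properties":{"tx":{"type":"number"},"ty":{"type":"number"},"tz":{"type":"number"},"ax":{"type":"number"},"ay":{"type":"number"},"az":{"type":"number"}}}},"gripper":{"type":"number"},"newtons":{"type":"number"}},"required":["moves"]}

```bash
mkdir -p pics
cat > h.py <<'E'
import numpy as np, cv2
from rig import r, eyes, workorder
def snap(n):
    p,d=eyes.grab_frame(n); np.savez(''+n+'.npz',p=p,d=d); return p,d
def load(n):
    z=np.load(''+n+'.npz'); return z['p'],z['d']
def world(n,uv,dep=None,z=None):
    c=eyes.camera_info(n);K=np.array(c['intrinsics'],float);T=np.array(c['cam_to_world'],float)
    s=cv2.undistortPoints(np.array(uv,float).reshape(-1,1,2),K,np.array([c['k1'],0,0,0],float)).reshape(-1,2)
    ray=np.c_[s[:,0],-s[:,1],-np.ones(len(s))]
    w=ray@T[:3,:3].T; o=T[:3,3]
    t=np.array(dep,float) if z is None else (z-o[2])/w[:,2]
    return o+w*np.reshape(t,(-1,1))
E
python3 - <<'E'
from h import *
for n in('scene','top'):
    p,d=snap(n); cv2.imwrite(f'pics/{n}0.png',p[:,:,::-1]); print(eyes.camera_info(n))
print(r.sense())
E
```

```text
{'intrinsics': array([[408.15975717,   0.        , 315.10815714],
       [  0.        , 408.15975717, 205.7736084 ],
       [  0.        ,   0.        ,   1.        ]]), 'k1': -0.0833686773000877, 'cam_to_world': array([[-7.66630329e-01, -3.15655848e-01,  5.59141596e-01,
         1.23051437e+03],
       [ 6.41855219e-01, -4.00227752e-01,  6.54094507e-01,
         6.87175887e+02],
       [ 1.73152282e-02,  8.60336639e-01,  5.09432087e-01,
         7.04765888e+02],
       [ 0.00000000e+00,  0.00000000e+00,  0.00000000e+00,
         1.00000000e+00]])}
{'intrinsics': array([[375.91051549,   0.        , 322.68661487],
       [  0.        , 375.91051549, 192.90374763],
       [  0.        ,   0.        ,   1.        ]]), 'k1': -0.01831262460150726, 'cam_to_world': array([[ 4.42291885e-02,  9.74402909e-01, -2.20414948e-01,
         3.20109266e+02],
       [-9.99007052e-01,  4.19557581e-02, -1.49874521e-02,
        -8.11429082e+01],
       [-5.35614065e-03,  2.20858971e-01,  9.75291047e-01,
         1.19479735e+03],
       [ 0.00000000e+00,  0.00000000e+00,  0.00000000e+00,
         1.00000000e+00]])}
{'clock': 0.1, 'qpos': array([ 1.11958032e+00,  3.53602954e-01,  1.63403973e+00, -4.77329059e-06,
        1.15520362e+00, -2.42089044e-03]), 'qvel': array([-0.00100314, -0.00138097, -0.00262056,  0.00048596, -0.00096469,
       -0.00053078]), 'joint_efforts': array([-1.45939766e-04, -6.06364346e+01, -3.42813027e+01, -8.99978750e-05,
        4.05344297e-03, -1.45201142e-05]), 'eef_pos': array([271.01946456, 562.75211302, 255.6302787 ]), 'tcp_rot': array([-3.14033900e+00,  1.32959816e-06,  2.69279947e+00]), 'contact_force': array([ 0.24096319, -0.37315699,  0.33697354]), 'wrist_torque': array([ 0.01066092, -0.0210572 ,  0.03738432]), 'grasp_force': 0.0, 'opening': 1.0036631271449397}
```

View pics/top0.png

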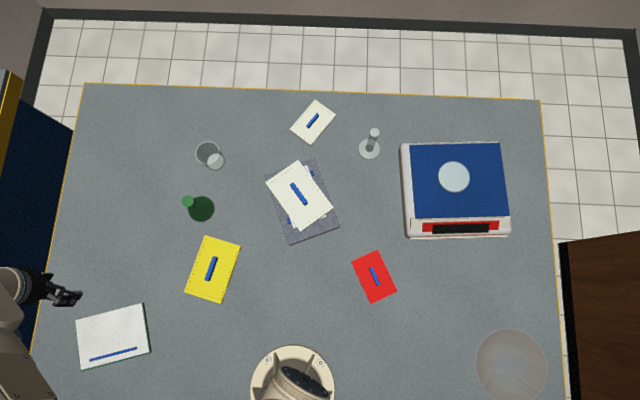

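View pics/scene0.png

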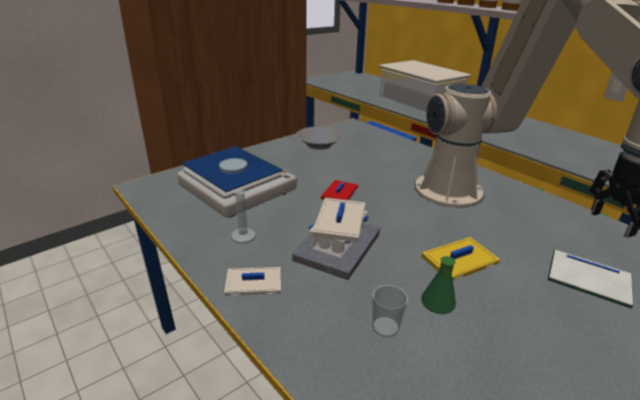

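The top view shows the lid at about (299,194) with its rib along (292,182)-(307,206). The foam is around (302,200), the beaker at (209,155), the flask at (200,208) and the cylinder at (370,148).

Run:
```python
from h import *
p,d=load('top')
a=p[150:250,250:350]; b=load('scene')[0][185:285,280:390]
A=cv2.resize(a,(600,600),interpolation=cv2.INTER_CUBIC)
cv2.imwrite('pics/topc.png',A[:,:,::-1]); cv2.imwrite('pics/scc.png',cv2.resize(b,(660,600),interpolation=cv2.INTER_CUBIC)[:,:,::-1])
# depth-based: points in crop
v,u=np.mgrid[150:250,250:350]; v=v.ravel();u=u.ravel()
dd=d[v,u]; P=world('top',np.c_[u,v],dep=dd); c=p[v,u].astype(int)
white=(c.min(1)>190); blue=(c[:,2]>c[:,0]+60)
hi=white&(P[:,2]>90)&(P[:,2]<130)
import collections
print('z white',np.percentile(P[hi,2],[5,25,50,75,95]),hi.sum())
zt=np.median(P[hi,2])
Q=world('top',np.c_[u,v],z=zt)
print('lid rect',cv2.minAreaRect(Q[hi|(blue&(P[:,2]>zt+10))][:,:2].astype(np.float32)))
rb=blue&(P[:,2]>zt+10); print('rib z',np.percentile(P[rb,2],[50,90]),rb.sum())
R=world('top',np.c_[u,v],z=np.percentile(P[rb,2],80)); print('rib',cv2.minAreaRect(R[rb][:,:2].astype(np.float32)),R[rb].mean(0))
f=(P[:,2]>12)&(P[:,2]<38); print('foam z',np.percentile(P[f,2],[10,50,90]),f.sum())
F=world('top',np.c_[u,v],z=np.median(P[f,2]))
print('foam rect',cv2.minAreaRect(F[f][:,:2].astype(np.float32)))
for n,uv in dict(beaker=(209,155),flask=(187,201),cyl=(374,132)).items():
    print(n,world('top',[uv],dep=[d[uv[1],uv[0]]]))
```

```text
z white [104.21316805 106.43603801 107.94704811 109.39961106 111.27366872] 2235
lid rect ((558.166015625, 5.5620880126953125), (188.5623779296875, 130.41241455078125), 34.68062210083008)
rib z [131.67891841 134.04926973] 106
rib ((556.5057373046875, 5.759449005126953), (74.14212036132812, 12.283316612243652), 38.581321716308594) [556.43277744   5.66533014 133.32706754]
foam z [23.60346091 26.67159111 29.70169578] 1425
foam rect ((558.0955810546875, 3.8016433715820312), (240.96591186523438, 169.53924560546875), 22.62445640563965)
beaker [[701.96529411 321.30633377   5.45947604]]
flask [[519.31493567 326.82606438 132.23353671]]
cyl [[ 745.70233629 -208.10506015  153.98618649]]
```

View pics/topc.png

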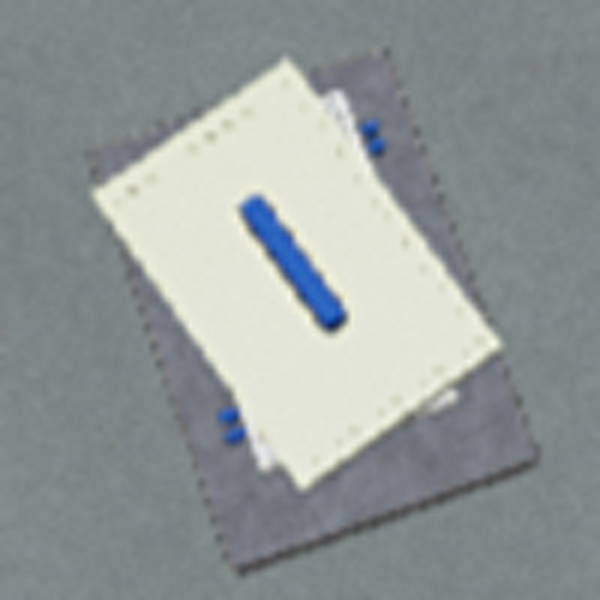

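View pics/scc.png

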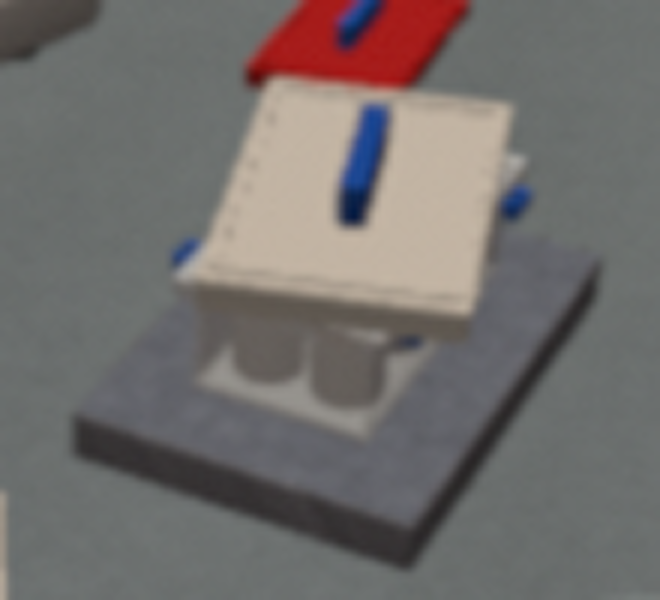

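The crops show the lid's corners at crop pixels (287,57), (93,192), (303,490) and (500,345), and the rib centre at (293,263). The foam is turned less than the lid. The second crop shows the lid flat on the rim.

```bash
cat >> h.py <<'E'
from scipy.spatial.transform import Rotation as Ro
def plan(target,yaw,n=1,pos=None,ang=None):
    s=r.sense(); p=s['eef_pos'] if pos is None else np.array(pos); ps=np.degrees(s['tcp_rot'][2]) if ang is None else ang
    dy=(yaw-ps+180)%360-180
    for k in range(n):
        R=Ro.from_euler('xyz',[180,0,ps],degrees=True).as_matrix()
        t=R.T@((np.array(target)-p)/(n-k)); q=np.round(t/25,2); a=round(-dy/n/90,3)
        print('{"tx":%g,"ty":%g,"tz":%g,"az":%g},'%(*q,a),end='\n' if k%5==4 else '')
        p=p+R@(q*25); ps-=a*90
    print()
E
python3 - <<'E'
from h import *
c=np.array([(287,57),(93,192),(303,490),(500,345)])/6+[250,150]-.4
W=world('top',c,z=107.5)[:,:2]; print(W.round(1),W.mean(0))
for i in range(4):
    e=W[(i+1)%4]-W[i]; print(np.linalg.norm(e).round(1),np.degrees(np.arctan2(e[1],e[0])).round(1))
plan([556.5,5.7,200],36,20)
E
```

```text
[[667.4  16.6]
 [593.  109.1]
 [449.   -4. ]
 [524.4 -96.4]] [558.47749021   6.32540436]
118.7 128.8
183.1 -141.8
119.2 -50.8
182.3 38.3
{"tx":-1,"ty":-0.76,"tz":0.11,"az":0.066},{"tx":-1.07,"ty":-0.65,"tz":0.11,"az":0.066},{"tx":-1.13,"ty":-0.53,"tz":0.11,"az":0.066},{"tx":-1.18,"ty":-0.41,"tz":0.11,"az":0.066},{"tx":-1.22,"ty":-0.29,"tz":0.11,"az":0.066},
{"tx":-1.24,"ty":-0.16,"tz":0.11,"az":0.066},{"tx":-1.25,"ty":-0.03,"tz":0.11,"az":0.066},{"tx":-1.25,"ty":0.1,"tz":0.11,"az":0.066},{"tx":-1.23,"ty":0.22,"tz":0.11,"az":0.066},{"tx":-1.2,"ty":0.35,"tz":0.11,"az":0.066},
{"tx":-1.16,"ty":0.47,"tz":0.11,"az":0.066},{"tx":-1.1,"ty":0.59,"tz":0.11,"az":0.066},{"tx":-1.04,"ty":0.7,"tz":0.11,"az":0.066},{"tx":-0.96,"ty":0.81,"tz":0.11,"az":0.066},{"tx":-0.87,"ty":0.9,"tz":0.11,"az":0.066},
{"tx":-0.77,"ty":0.99,"tz":0.12,"az":0.066},{"tx":-0.67,"ty":1.06,"tz":0.11,"az":0.066},{"tx":-0.55,"ty":1.12,"tz":0.12,"az":0.066},{"tx":-0.43,"ty":1.18,"tz":0.11,"az":0.066},{"tx":-0.31,"ty":1.21,"tz":0.12,"az":0.066},
```

>>> step_arm --moves '[{"tx": -1, "ty": -0.76, "tz": 0.1}, {"tx": -1, "ty": -0.76, "tz": 0.1}, {"tx": -1, "ty": -0.76, "tz": 0.1}, {"tx": -1, "ty": -0.76, "tz": 0.1}, {"tx": -1, "ty": -0.76, "tz": 0.1}]'

```text
schema error: expected keys tx, ty, tz, ax, ay, az
```

>>> step_arm --moves '[{"tx": -1, "ty": -0.76}, {"tx": -1, "ty": -0.76}, {"tx": -1, "ty": -0.76}, {"tx": -1, "ty": -0.76}, {"tx": -1, "ty": -0.76}]'

```text
schema error: expected keys tx, ty, tz, ax, ay, az
```

>>> step_arm --moves '[{"tx": -1, "ty": -0.76}, {"tx": -1, "ty": -0.76}, {"tx": -1, "ty": -0.76}, {"tx": -1, "ty": -0.76}, {"tx": -1, "ty": -0.76}]'

```text
schema error: expected keys tx, ty, tz, ax, ay, az
```

>>> step_arm --moves '[{"tx": -1, "ty": -0.76}, {"tx": -1, "ty": -0.76}, {"tx": -1, "ty": -0.76}, {"tx": -1, "ty": -0.76}, {"tx": -0.9, "ty": -0.76}]'

```text
schema error: expected keys tx, ty, tz, ax, ay, az
```

>>> step_arm --moves '[{"az": 0.115}, {"az": 0.115}, {"az": 0.115}, {"az": 0.115}, {"az": 0.115}]'

```text
schema error: expected keys tx, ty, tz, ax, ay, az
```

>>> step_arm --moves '[{"az": 0.115}, {"az": 0.115}, {"az": 0.115}, {"az": 0.115}, {"az": 0.115}]'

```text
schema error: expected keys tx, ty, tz, ax, ay, az
```

>>> step_arm --moves '[{"az": 0.115}, {"az": 0.02}, {}]'

```text
schema error: expected keys tx, ty, tz, ax, ay, az
```

Run:
```python
from h import *
s=r.sense(); print(s['clock'],s['eef_pos'],np.degrees(s['tcp_rot']),s['contact_force'],s['qpos'])
plan([557,5.8,160],38.4,3)
```

```text
0.1 [271.01946456 562.75211302 255.6302787 ] [-1.79928171e+02  7.61803630e-05  1.54286045e+02] [ 0.24096319 -0.37315699  0.33697354] [ 1.11958032e+00  3.53602954e-01  1.63403973e+00 -4.77329059e-06
  1.15520362e+00 -2.42089044e-03]
{"tx":-6.66,"ty":-5.04,"tz":1.28,"az":0.429},{"tx":-8.34,"ty":0.22,"tz":1.27,"az":0.429},{"tx":-6.38,"ty":5.38,"tz":1.28,"az":0.429},
```

All six keys are required in each row.

>>> step_arm --moves '[{"tx": -1, "ty": -0.76, "tz": 0.1, "ax": 0, "ay": 0, "az": 0}, {"tx": -1, "ty": -0.76, "tz": 0.1, "ax": 0, "ay": 0, "az": 0}, {"tx": -1, "ty": -0.76, "tz": 0.1, "ax": 0, "ay": 0, "az": 0}, {"tx": -1, "ty": -0.76, "tz": 0.1, "ax": 0, "ay": 0, "az": 0}, {"tx": -1, "ty": -0.76, "tz": 0.1, "ax": 0, "ay": 0, "az": 0}]'

```text
clock: 0.72
eef_pos: [342.8, 422.2, 243.4]
tcp_rot: [-3.141, -0.0, 2.693]
contact_force: [0.2, -0.3, -0.3]
opening: 1.001
grasp_force: 0.0
```

>>> step_arm --moves '[{"tx": -1, "ty": -0.76, "tz": 0, "ax": 0, "ay": 0, "az": 0}, {"tx": -1, "ty": -0.76, "tz": 0, "ax": 0, "ay": 0, "az": 0}, {"tx": -1, "ty": -0.76, "tz": 0, "ax": 0, "ay": 0, "az": 0}, {"tx": -1, "ty": -0.76, "tz": 0, "ax": 0, "ay": 0, "az": 0}, {"tx": -1, "ty": -0.76, "tz": 0, "ax": 0, "ay": 0, "az": 0}]'

```text
clock: 1.35
eef_pos: [414.2, 282.4, 243.5]
tcp_rot: [-3.141, -0.0, 2.693]
contact_force: [-0.6, 0.2, -0.2]
opening: 0.996
grasp_force: 0.0
```

>>> step_arm --moves '[{"tx": -1, "ty": -0.76, "tz": 0, "ax": 0, "ay": 0, "az": 0}, {"tx": -1, "ty": -0.76, "tz": 0, "ax": 0, "ay": 0, "az": 0}, {"tx": -1, "ty": -0.76, "tz": 0, "ax": 0, "ay": 0, "az": 0}, {"tx": -1, "ty": -0.76, "tz": 0, "ax": 0, "ay": 0, "az": 0}, {"tx": -1, "ty": -0.76, "tz": 0, "ax": 0, "ay": 0, "az": 0}]'

```text
clock: 1.98
eef_pos: [485.6, 142.6, 243.6]
tcp_rot: [-3.141, -0.0, 2.693]
contact_force: [0.2, -0.8, -0.1]
opening: 0.998
grasp_force: 0.0
```

>>> step_arm --moves '[{"tx": -1, "ty": -0.76, "tz": 0, "ax": 0, "ay": 0, "az": 0}, {"tx": -1, "ty": -0.76, "tz": 0, "ax": 0, "ay": 0, "az": 0}, {"tx": -1, "ty": -0.76, "tz": 0, "ax": 0, "ay": 0, "az": 0}, {"tx": -1, "ty": -0.76, "tz": 0, "ax": 0, "ay": 0, "az": 0}, {"tx": -0.9, "ty": -0.76, "tz": 0, "ax": 0, "ay": 0, "az": 0}]'

```text
clock: 2.6
eef_pos: [554.8, 3.9, 243.5]
tcp_rot: [-3.141, -0.0, 2.693]
contact_force: [0.1, 0.6, 0.7]
opening: 1.0
grasp_force: 0.0
```

>>> step_arm --moves '[{"tx": 0, "ty": 0, "tz": 0, "ax": 0, "ay": 0, "az": 0.115}, {"tx": 0, "ty": 0, "tz": 0, "ax": 0, "ay": 0, "az": 0.115}, {"tx": 0, "ty": 0, "tz": 0, "ax": 0, "ay": 0, "az": 0.115}, {"tx": 0, "ty": 0, "tz": 0, "ax": 0, "ay": 0, "az": 0.115}, {"tx": 0, "ty": 0, "tz": 0, "ax": 0, "ay": 0, "az": 0.115}]'

```text
clock: 3.22
eef_pos: [554.3, 4.9, 243.4]
tcp_rot: [-3.141, -0.0, 1.784]
contact_force: [0.4, 0.1, -0.7]
opening: 0.998
grasp_force: 0.0
```

>>> step_arm --moves '[{"tx": 0, "ty": 0, "tz": 0, "ax": 0, "ay": 0, "az": 0.115}, {"tx": 0, "ty": 0, "tz": 0, "ax": 0, "ay": 0, "az": 0.115}, {"tx": 0, "ty": 0, "tz": 0, "ax": 0, "ay": 0, "az": 0.115}, {"tx": 0, "ty": 0, "tz": 0, "ax": 0, "ay": 0, "az": 0.115}, {"tx": 0, "ty": 0, "tz": 0, "ax": 0, "ay": 0, "az": 0.115}]'

```text
clock: 3.85
eef_pos: [554.3, 4.9, 243.5]
tcp_rot: [-3.141, 0.0, 0.88]
contact_force: [0.2, -0.1, 0.6]
opening: 0.998
grasp_force: 0.0
```

>>> step_arm --moves '[{"tx": 0, "ty": 0, "tz": 0, "ax": 0, "ay": 0, "az": 0.115}, {"tx": 0, "ty": 0, "tz": 0, "ax": 0, "ay": 0, "az": 0.02}, {"tx": 0, "ty": 0, "tz": 0, "ax": 0, "ay": 0, "az": 0}]'

```text
clock: 4.22
eef_pos: [554.4, 4.9, 243.6]
tcp_rot: [-3.141, 0.0, 0.677]
contact_force: [0.0, 0.1, 0.1]
opening: 0.999
grasp_force: 0.0
```

Run:
```python
from h import *
s=r.sense(); print(s['clock'],s['eef_pos'],np.degrees(s['tcp_rot']),s['contact_force'],s['qpos'])
plan([557,5.8,160],38.4,4)
```

```text
4.225 [554.41231281   4.89214146 243.59528756] [-1.79987452e+02  1.88299606e-02  3.88140240e+01] [0.04769016 0.1492628  0.0507965 ] [ 6.13719101e-03  2.57151865e-01  1.79845995e+00 -3.72174841e-05
  1.08637439e+00  8.99518378e-01]
{"tx":0.03,"ty":0.01,"tz":0.84,"az":0.001},{"tx":0.02,"ty":0.01,"tz":0.83,"az":0.001},{"tx":0.03,"ty":0.01,"tz":0.84,"az":0.001},{"tx":0.02,"ty":0.01,"tz":0.83,"az":0.001},
```

>>> step_arm --moves '[{"tx": 0.02, "ty": 0.01, "tz": 0.84, "ax": 0, "ay": 0, "az": 0}, {"tx": 0.02, "ty": 0.01, "tz": 0.84, "ax": 0, "ay": 0, "az": 0}, {"tx": 0.02, "ty": 0.01, "tz": 0.84, "ax": 0, "ay": 0, "az": 0}, {"tx": 0.02, "ty": 0.01, "tz": 0.84, "ax": 0, "ay": 0, "az": 0}, {"tx": 0.02, "ty": 0.01, "tz": 0.84, "ax": 0, "ay": 0, "az": 0}]'

```text
clock: 4.85
eef_pos: [557.3, 5.5, 138.1]
tcp_rot: [3.142, -0.0, 0.678]
contact_force: [-0.0, -0.3, -0.1]
opening: 1.0
grasp_force: 0.0
```

>>> step_arm --moves '[{"tx": 0, "ty": 0, "tz": 0, "ax": 0, "ay": 0, "az": 0}, {"tx": 0, "ty": 0, "tz": 0, "ax": 0, "ay": 0, "az": 0}, {"tx": 0, "ty": 0, "tz": 0, "ax": 0, "ay": 0, "az": 0}, {"tx": 0, "ty": 0, "tz": 0, "ax": 0, "ay": 0, "az": 0}, {"tx": 0, "ty": 0, "tz": 0, "ax": 0, "ay": 0, "az": 0}]' --gripper 0 --newtons 25

```text
clock: 5.48
eef_pos: [557.7, 5.5, 139.3]
tcp_rot: [3.141, -0.001, 0.674]
contact_force: [0.3, -0.5, 1.6]
opening: 0.157
grasp_force: 30.7
```

>>> step_arm --moves '[{"tx": -0.04, "ty": 0.05, "tz": 0, "ax": 0, "ay": 0, "az": 0.06}, {"tx": 0, "ty": 0, "tz": 0, "ax": 0, "ay": 0, "az": 0.06}, {"tx": 0, "ty": 0, "tz": 0, "ax": 0, "ay": 0, "az": 0.059}, {"tx": 0, "ty": 0, "tz": 0.04, "ax": 0, "ay": 0, "az": 0}, {"tx": 0, "ty": 0, "tz": 0.04, "ax": 0, "ay": 0, "az": 0}]'

```text
clock: 6.1
eef_pos: [557.1, 3.9, 136.6]
tcp_rot: [-3.141, 0.0, 0.395]
contact_force: [0.2, -0.7, -1.4]
opening: 0.149
grasp_force: 30.4
```

Run:
```python
from h import *
s=r.sense(); print(s['clock'],s['eef_pos'],np.degrees(s['tcp_rot']),s['contact_force'],s['wrist_torque'])
p,d=snap('top'); b,_=snap('scene')
A=cv2.resize(p[150:250,250:350],(500,500),interpolation=cv2.INTER_CUBIC); B=cv2.resize(b[190:280,290:345+5],(300,500),interpolation=cv2.INTER_CUBIC)
cv2.imwrite('pics/two1.png',np.hstack([A,B])[:,:,::-1])
```

```text
6.1 [557.1380682    3.8776655  136.62721846] [-1.79993141e+02  1.25676343e-02  2.26413521e+01] [ 0.15836284 -0.69005626 -1.42218418] [-0.00638705  0.04522371  0.04302101]
```

View pics/two1.png

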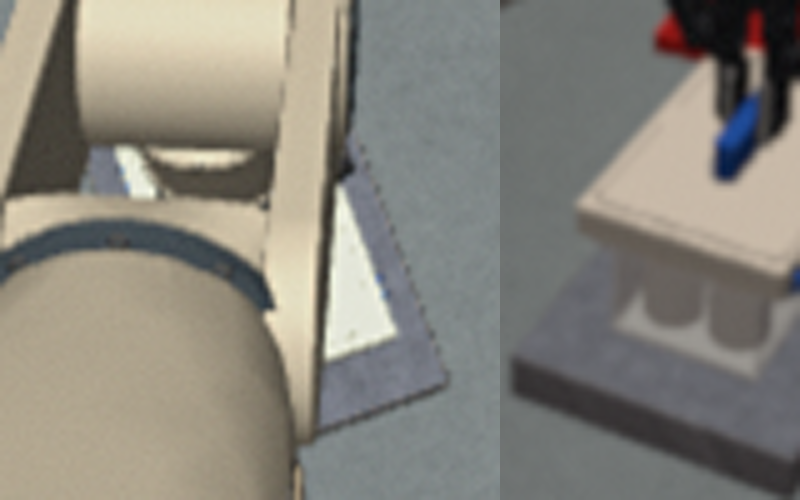

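The lid is squared to the foam in the picture. The tool is carrying the lid's weight, so I continue lowering it gently.

>>> step_arm --moves '[{"tx": 0, "ty": 0, "tz": 0.04, "ax": 0, "ay": 0, "az": 0}, {"tx": 0, "ty": 0, "tz": 0.04, "ax": 0, "ay": 0, "az": 0}]'

```text
clock: 6.45
eef_pos: [557.3, 3.9, 134.7]
tcp_rot: [3.142, 0.0, 0.393]
contact_force: [1.1, -0.5, -1.4]
opening: 0.158
grasp_force: 30.4
```

>>> step_arm --moves '[{"tx": 0, "ty": 0, "tz": 0.04, "ax": 0, "ay": 0, "az": 0}, {"tx": 0, "ty": 0, "tz": 0.04, "ax": 0, "ay": 0, "az": 0}]'

```text
clock: 6.7
eef_pos: [557.4, 3.9, 132.9]
tcp_rot: [3.142, -0.0, 0.393]
contact_force: [1.0, 0.1, 0.7]
opening: 0.158
grasp_force: 30.7
```

>>> step_arm --moves '[{"tx": 0, "ty": 0, "tz": 0, "ax": 0, "ay": 0, "az": 0}, {"tx": 0, "ty": 0, "tz": 0, "ax": 0, "ay": 0, "az": 0}, {"tx": 0, "ty": 0, "tz": 0, "ax": 0, "ay": 0, "az": 0}, {"tx": 0, "ty": 0, "tz": -0.4, "ax": 0, "ay": 0, "az": 0}, {"tx": 0, "ty": 0, "tz": -0.8, "ax": 0, "ay": 0, "az": 0}]' --gripper 0.5

```text
clock: 7.32
eef_pos: [556.8, 3.9, 163.0]
tcp_rot: [-3.141, 0.001, 0.393]
contact_force: [-0.3, 0.3, -0.8]
opening: 0.502
grasp_force: 0.0
```

>>> step_arm --moves '[{"tx": 0, "ty": 0, "tz": -0.6, "ax": 0, "ay": 0, "az": 0}, {"tx": 0.78, "ty": -0.56, "tz": 0, "ax": 0, "ay": 0, "az": 0}, {"tx": 0.77, "ty": -0.56, "tz": 0, "ax": 0, "ay": 0, "az": 0}, {"tx": 0.77, "ty": -0.56, "tz": 0, "ax": 0, "ay": 0, "az": 0}, {"tx": 0, "ty": 0, "tz": 0, "ax": 0, "ay": 0, "az": 0}]' --gripper 0

```text
clock: 7.95
eef_pos: [595.6, 67.1, 177.1]
tcp_rot: [-3.141, 0.0, 0.396]
contact_force: [-0.7, -0.1, -0.0]
opening: 0.002
grasp_force: 0.0
```

Run:
```python
from h import *
s=r.sense(); print(s['clock'],s['eef_pos'],np.degrees(s['tcp_rot']),s['contact_force'],s['opening'])
p,d=snap('top'); b,_=snap('scene')
A=cv2.resize(p[150:250,250:350],(400,400),interpolation=cv2.INTER_CUBIC); B=cv2.resize(b[190:290,290:390],(400,400),interpolation=cv2.INTER_CUBIC)
cv2.imwrite('pics/two2.png',np.hstack([A,B])[:,:,::-1])
```

```text
7.95 [595.64280228  67.05343815 177.10221551] [-1.79985765e+02  1.50742151e-02  2.26627268e+01] [-0.70945249 -0.1073061  -0.01866249] 0.0024809965697798054
```

View pics/two2.png

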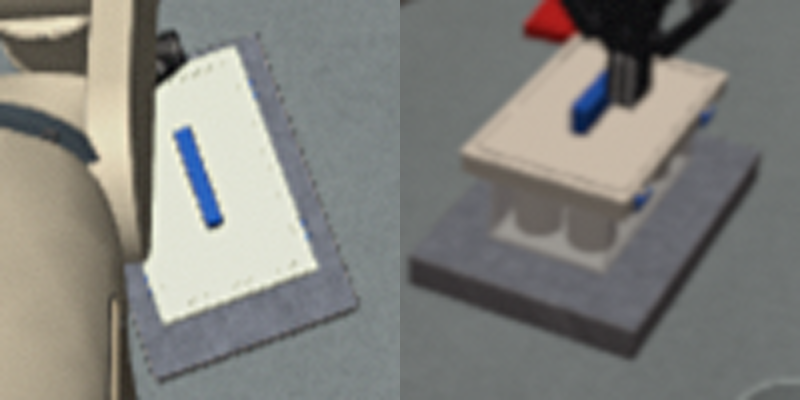

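The lid is now square on the box and sits low, with its rib at left-panel pixel (198,177). I press the ++ corner.

>>> step_arm --moves '[{"tx": 0, "ty": 0.06, "tz": 0.9, "ax": 0, "ay": 0, "az": 0}, {"tx": 0, "ty": 0, "tz": 0.9, "ax": 0, "ay": 0, "az": 0}, {"tx": 0, "ty": 0, "tz": 0.04, "ax": 0, "ay": 0, "az": 0}, {"tx": 0, "ty": 0, "tz": 0.04, "ax": 0, "ay": 0, "az": 0}]'

```text
clock: 8.55
eef_pos: [595.5, 63.2, 131.3]
tcp_rot: [3.141, -0.0, 0.393]
contact_force: [0.0, -0.5, -0.6]
opening: 0.002
grasp_force: 0.0
```

>>> step_arm --moves '[{"tx": 0, "ty": 0, "tz": 0.04, "ax": 0, "ay": 0, "az": 0}, {"tx": 0, "ty": 0, "tz": 0.04, "ax": 0, "ay": 0, "az": 0}]'

```text
clock: 8.8
eef_pos: [595.7, 63.5, 129.4]
tcp_rot: [3.141, -0.001, 0.393]
contact_force: [0.0, -0.2, 0.1]
opening: 0.001
grasp_force: 0.0
```

>>> step_arm --moves '[{"tx": 0, "ty": 0, "tz": 0.04, "ax": 0, "ay": 0, "az": 0}, {"tx": 0, "ty": 0, "tz": 0.04, "ax": 0, "ay": 0, "az": 0}]'

```text
clock: 9.05
eef_pos: [595.4, 63.5, 126.9]
tcp_rot: [3.141, -0.0, 0.393]
contact_force: [-0.2, -0.2, -0.1]
opening: -0.0
grasp_force: 0.0
```

>>> step_arm --moves '[{"tx": 0, "ty": 0, "tz": 0.04, "ax": 0, "ay": 0, "az": 0}, {"tx": 0, "ty": 0, "tz": 0.04, "ax": 0, "ay": 0, "az": 0}]'

```text
clock: 9.3
eef_pos: [595.4, 63.5, 124.8]
tcp_rot: [-3.142, -0.0, 0.393]
contact_force: [0.2, 0.9, 1.1]
opening: -0.001
grasp_force: 0.6
```

>>> step_arm --moves '[{"tx": 0, "ty": 0, "tz": 0.04, "ax": 0, "ay": 0, "az": 0}, {"tx": 0, "ty": 0, "tz": 0.04, "ax": 0, "ay": 0, "az": 0}]'

```text
clock: 9.55
eef_pos: [595.4, 63.6, 122.8]
tcp_rot: [3.142, -0.0, 0.393]
contact_force: [-0.4, -0.8, 2.2]
opening: 0.0
grasp_force: 0.8
```

>>> step_arm --moves '[{"tx": 0, "ty": 0, "tz": 0.04, "ax": 0, "ay": 0, "az": 0}, {"tx": 0, "ty": 0, "tz": 0.04, "ax": 0, "ay": 0, "az": 0}]'

```text
clock: 9.8
eef_pos: [595.3, 63.5, 120.7]
tcp_rot: [3.142, 0.0, 0.393]
contact_force: [0.4, -0.4, 1.9]
opening: 0.002
grasp_force: 0.9
```

>>> step_arm --moves '[{"tx": 0, "ty": 0, "tz": 0.04, "ax": 0, "ay": 0, "az": 0}]'

```text
clock: 9.93
eef_pos: [595.2, 63.4, 119.6]
tcp_rot: [-3.142, 0.0, 0.393]
contact_force: [-0.6, -0.0, 0.3]
opening: -0.001
grasp_force: 0.0
```

>>> step_arm --moves '[{"tx": 0, "ty": 0, "tz": 0.04, "ax": 0, "ay": 0, "az": 0}, {"tx": 0, "ty": 0, "tz": 0.04, "ax": 0, "ay": 0, "az": 0}]'

```text
clock: 10.18
eef_pos: [595.2, 63.5, 117.7]
tcp_rot: [-3.142, 0.0, 0.393]
contact_force: [-1.0, -0.9, 1.3]
opening: 0.002
grasp_force: 0.8
```

>>> step_arm --moves '[{"tx": 0, "ty": 0, "tz": 0.04, "ax": 0, "ay": 0, "az": 0}]'

```text
clock: 10.3
eef_pos: [595.2, 63.5, 116.7]
tcp_rot: [-3.142, 0.0, 0.393]
contact_force: [-1.5, -0.8, 2.8]
opening: -0.001
grasp_force: 0.9
```

>>> step_arm --moves '[{"tx": 0, "ty": 0, "tz": 0.04, "ax": 0, "ay": 0, "az": 0}]'

```text
clock: 10.42
eef_pos: [595.2, 63.4, 115.8]
tcp_rot: [-3.142, 0.0, 0.393]
contact_force: [-3.1, -0.4, 5.9]
opening: -0.003
grasp_force: 2.9
```

>>> step_arm --moves '[{"tx": 0, "ty": 0, "tz": 0.03, "ax": 0, "ay": 0, "az": 0}]'

```text
clock: 10.55
eef_pos: [595.2, 63.5, 115.4]
tcp_rot: [-3.142, 0.0, 0.393]
contact_force: [-4.2, -2.2, 11.1]
opening: 0.002
grasp_force: 5.2
```

>>> step_arm --moves '[{"tx": 0, "ty": 0, "tz": 0.03, "ax": 0, "ay": 0, "az": 0}]'

```text
clock: 10.68
eef_pos: [595.3, 63.5, 115.1]
tcp_rot: [-3.142, 0.0, 0.393]
contact_force: [-5.1, -0.7, 14.1]
opening: -0.003
grasp_force: 7.5
```

>>> step_arm --moves '[{"tx": 0, "ty": 0, "tz": 0.02, "ax": 0, "ay": 0, "az": 0}]'

```text
clock: 10.8
eef_pos: [595.3, 63.4, 115.0]
tcp_rot: [3.142, 0.0, 0.393]
contact_force: [-6.9, -0.7, 16.8]
opening: 0.003
grasp_force: 8.6
```

The force is too high without a click, so I back off and look.

>>> step_arm --moves '[{"tx": 0, "ty": 0, "tz": -0.2, "ax": 0, "ay": 0, "az": 0}, {"tx": 0, "ty": 0, "tz": -1, "ax": 0, "ay": 0, "az": 0}, {"tx": 0, "ty": -1, "tz": -1, "ax": 0, "ay": 0, "az": 0}, {"tx": 0, "ty": -1, "tz": -1, "ax": 0, "ay": 0, "az": 0}, {"tx": 0, "ty": -1, "tz": 0, "ax": 0, "ay": 0, "az": 0}]'

```text
clock: 11.42
eef_pos: [567.7, 133.7, 195.9]
tcp_rot: [3.141, -0.004, 0.393]
contact_force: [0.9, 0.8, -0.5]
opening: 0.001
grasp_force: 0.0
```

>>> step_arm --moves '[{"tx": 0, "ty": -1, "tz": 0, "ax": 0, "ay": 0, "az": 0}, {"tx": 0, "ty": -1, "tz": 0, "ax": 0, "ay": 0, "az": 0}, {"tx": 0, "ty": -1, "tz": 0, "ax": 0, "ay": 0, "az": 0}]'

```text
clock: 11.8
eef_pos: [537.6, 202.8, 193.8]
tcp_rot: [-3.142, -0.0, 0.393]
contact_force: [0.2, 0.0, -0.2]
opening: 0.003
grasp_force: 0.0
```

```bash
cat > look.py <<'E'
from h import *
import sys
p,d=snap('top'); b,_=snap('scene')
A=cv2.resize(p[155:250,255:350],(400,400),interpolation=cv2.INTER_CUBIC); B=cv2.resize(b[195:285,295:385],(400,400),interpolation=cv2.INTER_CUBIC)
cv2.imwrite('pics/'+sys.argv[1],np.hstack([A,B])[:,:,::-1])
v,u=np.mgrid[150:250,250:350]; v=v.ravel();u=u.ravel()
P=world('top',np.c_[u,v],dep=d[v,u]); c=p[v,u].astype(int)
m=(c.min(1)>190)&(c.max(1)-c.min(1)<40)&(P[:,2]>80)&(P[:,2]<115)
g=P[m]
for _ in range(3):
    k=np.linalg.lstsq(np.c_[g[:,:2]-[557.5,4],np.ones(len(g))],g[:,2],rcond=None)[0]
    e=g[:,2]-np.c_[g[:,:2]-[557.5,4],np.ones(len(g))]@k; g=g[abs(e)<5]
a=np.radians(22.6); ex=np.array([np.cos(a),np.sin(a)]); ey=np.array([-ex[1],ex[0]])
print('panel top z centre',k[2],'corners pp pm mp mm',[round(k[2]+(k[:2]@(sx*85*ex+sy*55*ey)),1) for sx in(1,-1) for sy in(1,-1)],len(g))
R=world('top',np.c_[u,v],z=k[2])
w=(c.min(1)>190)&(c.max(1)-c.min(1)<40)&(P[:,2]>80)
print('lid',cv2.minAreaRect(R[w][:,:2].astype(np.float32)))
f=(P[:,2]>12)&(P[:,2]<38)
F=world('top',np.c_[u,v],z=np.median(P[f,2])); print('foam',cv2.minAreaRect(F[f][:,:2].astype(np.float32)),np.median(P[f,2]))
E
python3 look.py two3.png
```

```text
panel top z centre 94.98446158475895 corners pp pm mp mm [np.float64(95.0), np.float64(94.9), np.float64(95.0), np.float64(95.0)] 2103
lid ((558.2932739257812, 5.035194396972656), (179.21273803710938, 118.43305206298828), 22.62809944152832)
foam ((558.0144653320312, 3.7949371337890625), (241.0694580078125, 169.57577514648438), 22.624460220336914) 26.751963430591786
```

View pics/two3.png

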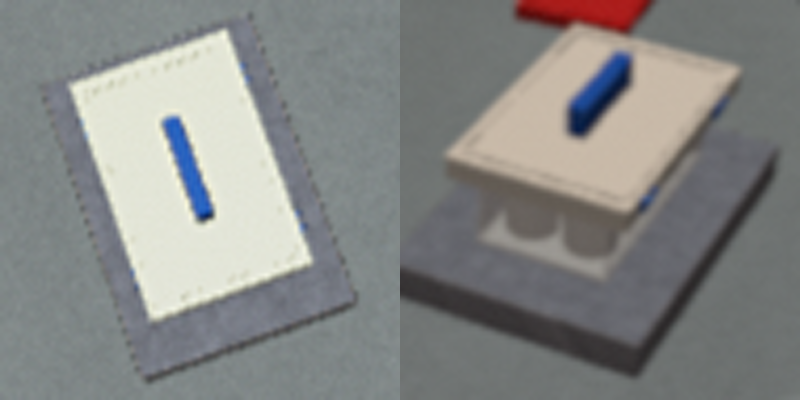

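Run:
```python
from h import *
p,d=snap('top'); b,e=snap('scene')
a=np.radians(22.6); ex=np.array([np.cos(a),np.sin(a)]); ey=np.array([-ex[1],ex[0]]); C=np.array([558.2,4.5])
for n,I,D,bx in(('top',p,d,(150,250,250,350)),('scene',b,e,(185,285,280,390))):
    v,u=np.mgrid[bx[0]:bx[1],bx[2]:bx[3]]; v=v.ravel();u=u.ravel()
    P=world(n,np.c_[u,v],dep=D[v,u]); c=I[v,u].astype(int)
    L=np.c_[(P[:,:2]-C)@ex,(P[:,:2]-C)@ey]
    for sx in(1,-1):
        for sy in(1,-1):
            m=(abs(L[:,0]-sx*60)<18)&(abs(L[:,1]-sy*38)<14)&(P[:,2]>70); print(n,sx,sy,m.sum(),P[m,2].mean().round(1),P[m,2].std().round(1))
    bl=(c[:,2]>c[:,0]+40)&(P[:,2]>60)&(abs(L[:,1])>45); 
    for q,l,z in zip(np.c_[u,v][bl],L[bl],P[bl,2]): print(n,'blue',q,l.round(0),z.round(1))
    m=(abs(L[:,0])<110)&(abs(L[:,1])<70)&(abs(L[:,1])>64)&(P[:,2]<40); print('foam',P[m,2].mean())
```

```text
top 1 1 106 95.1 2.0
top 1 -1 104 94.8 2.0
top -1 1 114 94.9 2.0
top -1 -1 113 95.3 2.0
top blue [312 170] [ 64. -62.] 87.9
top blue [313 173] [ 54. -62.] 87.8
top blue [325 205] [-52. -62.] 85.6
top blue [326 208] [-62. -61.] 88.6
top blue [326 209] [-64. -61.] 82.7
top blue [286 219] [-52.  62.] 86.4
foam 26.679219712015755
scene 1 1 85 95.5 4.0
scene 1 -1 74 96.4 1.4
scene -1 1 66 96.6 1.2
scene -1 -1 62 96.6 1.3
scene blue [350 239] [64. 61.] 90.4
scene blue [351 239] [54. 60.] 84.2
scene blue [350 240] [64. 61.] 87.1
foam 28.204193396660337
```

In the pictures the lid is level, with its panel about 13 mm lower than at the start, while the clips are still at their old pixels, e.g. (366,219) in the scene view. That means it is nearly or fully home. I press the other corners to verify.

Run:
```python
from h import *
plan([520.5,-56.6,126],22.6,12)
```

```text
{"tx":-0.38,"ty":0.77,"tz":0.23,"az":-0},{"tx":-0.39,"ty":0.77,"tz":0.23,"az":-0},{"tx":-0.38,"ty":0.77,"tz":0.22,"az":-0},{"tx":-0.39,"ty":0.78,"tz":0.23,"az":-0},{"tx":-0.38,"ty":0.77,"tz":0.22,"az":-0},
{"tx":-0.39,"ty":0.78,"tz":0.23,"az":-0},{"tx":-0.38,"ty":0.77,"tz":0.22,"az":-0},{"tx":-0.39,"ty":0.78,"tz":0.23,"az":-0},{"tx":-0.38,"ty":0.77,"tz":0.22,"az":-0},{"tx":-0.39,"ty":0.78,"tz":0.23,"az":-0},
{"tx":-0.38,"ty":0.77,"tz":0.22,"az":-0},{"tx":-0.39,"ty":0.78,"tz":0.23,"az":-0},
```

>>> step_arm --moves '[{"tx": -0.46, "ty": 0.93, "tz": 0, "ax": 0, "ay": 0, "az": 0}, {"tx": -0.46, "ty": 0.93, "tz": 0, "ax": 0, "ay": 0, "az": 0}, {"tx": -0.46, "ty": 0.93, "tz": 0, "ax": 0, "ay": 0, "az": 0}, {"tx": -0.46, "ty": 0.93, "tz": 0, "ax": 0, "ay": 0, "az": 0}, {"tx": -0.46, "ty": 0.93, "tz": 0, "ax": 0, "ay": 0, "az": 0}]'

```text
clock: 12.62
eef_pos: [529.5, 70.8, 193.8]
tcp_rot: [3.141, -0.0, 0.392]
contact_force: [0.6, 0.5, 0.1]
opening: 0.002
grasp_force: 0.0
```

>>> step_arm --moves '[{"tx": -0.46, "ty": 0.93, "tz": 0, "ax": 0, "ay": 0, "az": 0}, {"tx": -0.46, "ty": 0.93, "tz": 0, "ax": 0, "ay": 0, "az": 0}, {"tx": -0.46, "ty": 0.93, "tz": 0, "ax": 0, "ay": 0, "az": 0}, {"tx": -0.46, "ty": 0.93, "tz": 0, "ax": 0, "ay": 0, "az": 0}, {"tx": -0.46, "ty": 0.93, "tz": 0, "ax": 0, "ay": 0, "az": 0}]'

```text
clock: 13.25
eef_pos: [520.6, -58.6, 193.8]
tcp_rot: [3.141, -0.0, 0.392]
contact_force: [0.4, -0.7, 0.3]
opening: 0.001
grasp_force: 0.0
```

>>> step_arm --moves '[{"tx": 0, "ty": 0, "tz": 1, "ax": 0, "ay": 0, "az": 0}, {"tx": 0, "ty": 0, "tz": 1, "ax": 0, "ay": 0, "az": 0}, {"tx": 0, "ty": 0, "tz": 0.6, "ax": 0, "ay": 0, "az": 0}, {"tx": 0, "ty": 0, "tz": 0, "ax": 0, "ay": 0, "az": 0}]'

```text
clock: 13.75
eef_pos: [520.1, -57.1, 127.9]
tcp_rot: [-3.141, 0.002, 0.393]
contact_force: [-0.4, -0.6, 0.8]
opening: -0.003
grasp_force: 0.0
```

>>> step_arm --moves '[{"tx": 0, "ty": 0, "tz": 0.04, "ax": 0, "ay": 0, "az": 0}, {"tx": 0, "ty": 0, "tz": 0.04, "ax": 0, "ay": 0, "az": 0}]'

```text
clock: 14.0
eef_pos: [521.3, -56.8, 127.5]
tcp_rot: [3.141, -0.001, 0.393]
contact_force: [-0.4, -0.1, -0.4]
opening: 0.002
grasp_force: 0.0
```

>>> step_arm --moves '[{"tx": 0, "ty": 0, "tz": 0.04, "ax": 0, "ay": 0, "az": 0}, {"tx": 0, "ty": 0, "tz": 0.04, "ax": 0, "ay": 0, "az": 0}]'

```text
clock: 14.25
eef_pos: [520.9, -56.7, 125.0]
tcp_rot: [3.141, -0.0, 0.393]
contact_force: [0.2, 0.2, 0.0]
opening: 0.001
grasp_force: 0.0
```

>>> step_arm --moves '[{"tx": 0, "ty": 0, "tz": 0.04, "ax": 0, "ay": 0, "az": 0}, {"tx": 0, "ty": 0, "tz": 0.04, "ax": 0, "ay": 0, "az": 0}]'

```text
clock: 14.5
eef_pos: [520.7, -56.7, 122.7]
tcp_rot: [3.142, -0.0, 0.393]
contact_force: [0.3, -1.1, 1.2]
opening: 0.001
grasp_force: 0.0
```

>>> step_arm --moves '[{"tx": 0, "ty": 0, "tz": 0.04, "ax": 0, "ay": 0, "az": 0}, {"tx": 0, "ty": 0, "tz": 0.04, "ax": 0, "ay": 0, "az": 0}]'

```text
clock: 14.75
eef_pos: [520.7, -56.8, 120.7]
tcp_rot: [-3.142, 0.0, 0.393]
contact_force: [0.3, -0.0, 0.0]
opening: -0.003
grasp_force: 0.0
```

>>> step_arm --moves '[{"tx": 0, "ty": 0, "tz": 0.04, "ax": 0, "ay": 0, "az": 0}]'

```text
clock: 14.88
eef_pos: [520.7, -56.8, 119.7]
tcp_rot: [-3.142, 0.0, 0.393]
contact_force: [0.3, -0.6, 0.0]
opening: -0.001
grasp_force: 0.0
```

>>> step_arm --moves '[{"tx": 0, "ty": 0, "tz": 0.04, "ax": 0, "ay": 0, "az": 0}]'

```text
clock: 15.0
eef_pos: [520.7, -56.8, 118.8]
tcp_rot: [3.142, -0.0, 0.393]
contact_force: [-1.7, -0.1, 1.5]
opening: -0.001
grasp_force: 0.6
```

>>> step_arm --moves '[{"tx": 0, "ty": 0, "tz": 0.04, "ax": 0, "ay": 0, "az": 0}]'

```text
clock: 15.12
eef_pos: [520.7, -56.8, 117.8]
tcp_rot: [-3.142, -0.0, 0.393]
contact_force: [0.3, -0.1, 1.0]
opening: -0.001
grasp_force: 0.8
```

>>> step_arm --moves '[{"tx": 0, "ty": 0, "tz": 0.04, "ax": 0, "ay": 0, "az": 0}]'

```text
clock: 15.25
eef_pos: [520.7, -56.8, 116.8]
tcp_rot: [3.142, -0.0, 0.393]
contact_force: [0.1, 0.3, 2.0]
opening: 0.001
grasp_force: 0.9
```

>>> step_arm --moves '[{"tx": 0, "ty": 0, "tz": 0.04, "ax": 0, "ay": 0, "az": 0}]'

```text
clock: 15.38
eef_pos: [520.7, -56.8, 115.8]
tcp_rot: [3.142, 0.0, 0.393]
contact_force: [-1.7, 0.6, 5.6]
opening: -0.0
grasp_force: 2.7
```

>>> step_arm --moves '[{"tx": 0, "ty": 0, "tz": 0.03, "ax": 0, "ay": 0, "az": 0}]'

```text
clock: 15.5
eef_pos: [520.7, -56.8, 115.4]
tcp_rot: [3.142, 0.0, 0.393]
contact_force: [-3.7, 0.2, 11.3]
opening: 0.003
grasp_force: 5.5
```

>>> step_arm --moves '[{"tx": 0, "ty": 0, "tz": 0.02, "ax": 0, "ay": 0, "az": 0}]'

```text
clock: 15.62
eef_pos: [520.8, -56.8, 115.2]
tcp_rot: [3.142, 0.0, 0.393]
contact_force: [-4.7, 0.5, 13.7]
opening: -0.002
grasp_force: 6.9
```

>>> step_arm --moves '[{"tx": 0, "ty": 0, "tz": 0.01, "ax": 0, "ay": 0, "az": 0}]'

```text
clock: 15.75
eef_pos: [520.8, -56.8, 115.1]
tcp_rot: [3.141, -0.0, 0.393]
contact_force: [-5.2, 0.5, 15.2]
opening: -0.002
grasp_force: 7.4
```

Run:
```python
from h import *
p,d=snap('top'); b,e=snap('scene')
b0=cv2.imread('pics/scene0.png')[:,:,::-1]
cr=lambda I:cv2.resize(I[200:280,300:380],(400,400),interpolation=cv2.INTER_CUBIC)
cv2.imwrite('pics/two4.png',np.hstack([cr(b0),cr(b)])[:,:,::-1]); print(r.sense()['contact_force'])
```

```text
[-5.41964729 -0.48612428 13.75965332]
```

View pics/two4.png

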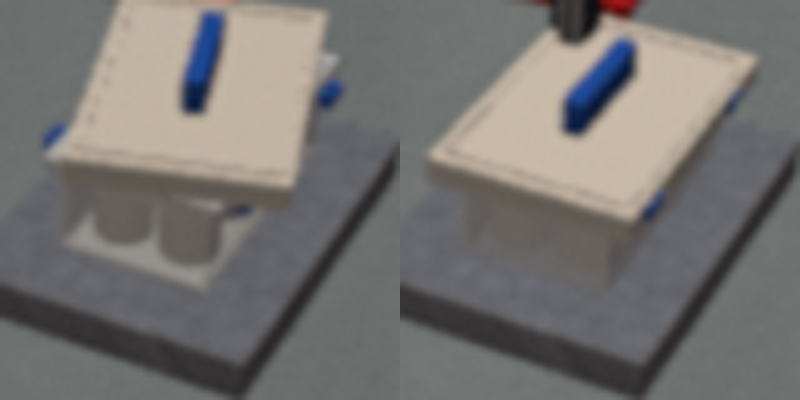

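Under the press the whole box is about 4 mm lower: the clip moved from (330,93) to (733,102). The lid sits tight on it. I press the two remaining corners, starting with +−.

>>> step_arm --moves '[{"tx": 0, "ty": 0, "tz": -0.3, "ax": 0, "ay": 0, "az": 0}, {"tx": 0, "ty": 0, "tz": -0.7, "ax": 0, "ay": 0, "az": 0}, {"tx": 0.93, "ty": 0, "tz": 0, "ax": 0, "ay": 0, "az": 0}, {"tx": 0.93, "ty": 0, "tz": 0, "ax": 0, "ay": 0, "az": 0}, {"tx": 0.93, "ty": 0, "tz": 0, "ax": 0, "ay": 0, "az": 0}]'

```text
clock: 16.48
eef_pos: [585.8, -29.8, 139.4]
tcp_rot: [3.141, -0.0, 0.393]
contact_force: [0.3, -0.2, 0.5]
opening: 0.002
grasp_force: 0.0
```

>>> step_arm --moves '[{"tx": 0.93, "ty": 0, "tz": 0, "ax": 0, "ay": 0, "az": 0}, {"tx": 0.93, "ty": 0, "tz": 0, "ax": 0, "ay": 0, "az": 0}, {"tx": 0, "ty": 0, "tz": 0.4, "ax": 0, "ay": 0, "az": 0}, {"tx": 0, "ty": 0, "tz": 0, "ax": 0, "ay": 0, "az": 0}]'

```text
clock: 16.98
eef_pos: [626.4, -12.4, 127.9]
tcp_rot: [-3.14, 0.003, 0.393]
contact_force: [-0.3, 0.2, -0.2]
opening: -0.001
grasp_force: 0.0
```

>>> step_arm --moves '[{"tx": 0, "ty": 0, "tz": 0.04, "ax": 0, "ay": 0, "az": 0}, {"tx": 0, "ty": 0, "tz": 0.04, "ax": 0, "ay": 0, "az": 0}, {"tx": 0, "ty": 0, "tz": 0.04, "ax": 0, "ay": 0, "az": 0}]'

```text
clock: 17.35
eef_pos: [628.0, -12.4, 126.5]
tcp_rot: [3.141, -0.0, 0.393]
contact_force: [0.7, -0.8, -0.4]
opening: -0.001
grasp_force: 0.0
```

>>> step_arm --moves '[{"tx": 0, "ty": 0, "tz": 0.04, "ax": 0, "ay": 0, "az": 0}, {"tx": 0, "ty": 0, "tz": 0.04, "ax": 0, "ay": 0, "az": 0}]'

```text
clock: 17.6
eef_pos: [628.1, -12.2, 124.3]
tcp_rot: [3.142, -0.0, 0.393]
contact_force: [-0.2, 0.6, -1.0]
opening: -0.003
grasp_force: 0.0
```

>>> step_arm --moves '[{"tx": 0, "ty": 0, "tz": 0.04, "ax": 0, "ay": 0, "az": 0}]'

```text
clock: 17.73
eef_pos: [628.1, -12.2, 123.3]
tcp_rot: [3.142, -0.0, 0.393]
contact_force: [-0.1, -0.2, -0.7]
opening: -0.006
grasp_force: 0.0
```

>>> step_arm --moves '[{"tx": 0, "ty": 0, "tz": 0.04, "ax": 0, "ay": 0, "az": 0}]'

```text
clock: 17.85
eef_pos: [628.1, -12.2, 122.2]
tcp_rot: [3.142, 0.0, 0.393]
contact_force: [-0.2, -0.0, -0.4]
opening: 0.0
grasp_force: 0.0
```

>>> step_arm --moves '[{"tx": 0, "ty": 0, "tz": 0.04, "ax": 0, "ay": 0, "az": 0}]'

```text
clock: 17.98
eef_pos: [628.1, -12.2, 121.2]
tcp_rot: [-3.142, 0.0, 0.393]
contact_force: [0.0, -0.3, 0.7]
opening: 0.001
grasp_force: 0.0
```

>>> step_arm --moves '[{"tx": 0, "ty": 0, "tz": 0.04, "ax": 0, "ay": 0, "az": 0}]'

```text
clock: 18.1
eef_pos: [628.1, -12.2, 120.2]
tcp_rot: [3.142, 0.0, 0.393]
contact_force: [0.3, 0.1, -0.3]
opening: -0.001
grasp_force: 0.0
```

>>> step_arm --moves '[{"tx": 0, "ty": 0, "tz": 0.04, "ax": 0, "ay": 0, "az": 0}]'

```text
clock: 18.23
eef_pos: [628.1, -12.2, 119.2]
tcp_rot: [-3.142, -0.0, 0.393]
contact_force: [-0.1, -0.3, 0.7]
opening: 0.004
grasp_force: 0.0
```

>>> step_arm --moves '[{"tx": 0, "ty": 0, "tz": 0.04, "ax": 0, "ay": 0, "az": 0}]'

```text
clock: 18.35
eef_pos: [628.1, -12.2, 118.3]
tcp_rot: [3.142, -0.0, 0.393]
contact_force: [-0.7, -0.1, 1.8]
opening: -0.003
grasp_force: 0.7
```

>>> step_arm --moves '[{"tx": 0, "ty": 0, "tz": 0.04, "ax": 0, "ay": 0, "az": 0}]'

```text
clock: 18.48
eef_pos: [628.1, -12.3, 117.3]
tcp_rot: [3.142, -0.0, 0.393]
contact_force: [-1.0, -0.3, 1.8]
opening: -0.003
grasp_force: 0.8
```

>>> step_arm --moves '[{"tx": 0, "ty": 0, "tz": 0.04, "ax": 0, "ay": 0, "az": 0}]'

```text
clock: 18.6
eef_pos: [628.1, -12.2, 116.3]
tcp_rot: [3.142, -0.0, 0.393]
contact_force: [-1.2, 0.0, 2.6]
opening: -0.005
grasp_force: 0.9
```

>>> step_arm --moves '[{"tx": 0, "ty": 0, "tz": 0.04, "ax": 0, "ay": 0, "az": 0}]'

```text
clock: 18.73
eef_pos: [628.1, -12.2, 115.6]
tcp_rot: [3.142, -0.0, 0.393]
contact_force: [-3.1, -0.3, 8.6]
opening: -0.0
grasp_force: 4.5
```

>>> step_arm --moves '[{"tx": 0, "ty": 0, "tz": 0.03, "ax": 0, "ay": 0, "az": 0}]'

```text
clock: 18.85
eef_pos: [628.2, -12.2, 115.3]
tcp_rot: [3.142, -0.0, 0.393]
contact_force: [-4.7, 0.9, 13.5]
opening: -0.005
grasp_force: 6.3
```

>>> step_arm --moves '[{"tx": 0, "ty": 0, "tz": 0.02, "ax": 0, "ay": 0, "az": 0}]'

```text
clock: 18.98
eef_pos: [628.1, -12.2, 115.1]
tcp_rot: [3.142, -0.0, 0.393]
contact_force: [-4.9, -1.0, 14.6]
opening: 0.002
grasp_force: 7.3
```

>>> step_arm --moves '[{"tx": 0, "ty": 0, "tz": 0, "ax": 0, "ay": 0, "az": 0}]'

```text
clock: 19.1
eef_pos: [628.1, -12.3, 115.2]
tcp_rot: [3.141, -0.0, 0.393]
contact_force: [-5.6, -0.2, 13.2]
opening: 0.002
grasp_force: 6.6
```

>>> step_arm --moves '[{"tx": 0, "ty": 0, "tz": -0.4, "ax": 0, "ay": 0, "az": 0}, {"tx": 0, "ty": 0, "tz": -1, "ax": 0, "ay": 0, "az": 0}, {"tx": 0, "ty": 0, "tz": -0.8, "ax": 0, "ay": 0, "az": 0}, {"tx": -0.93, "ty": -0.67, "tz": 0, "ax": 0, "ay": 0, "az": 0}, {"tx": -0.93, "ty": -0.67, "tz": 0, "ax": 0, "ay": 0, "az": 0}]'

```text
clock: 19.73
eef_pos: [572.0, 1.0, 169.7]
tcp_rot: [3.141, -0.001, 0.393]
contact_force: [0.3, -0.2, 0.9]
opening: -0.005
grasp_force: 0.0
```

>>> step_arm --moves '[{"tx": -0.93, "ty": -0.67, "tz": 0, "ax": 0, "ay": 0, "az": 0}, {"tx": -0.93, "ty": -0.67, "tz": 0, "ax": 0, "ay": 0, "az": 0}, {"tx": -0.93, "ty": -0.67, "tz": 0, "ax": 0, "ay": 0, "az": 0}, {"tx": 0, "ty": 0, "tz": 0.9, "ax": 0, "ay": 0, "az": 0}, {"tx": 0, "ty": 0, "tz": 0.9, "ax": 0, "ay": 0, "az": 0}]'

```text
clock: 20.35
eef_pos: [489.0, 20.8, 124.4]
tcp_rot: [3.141, -0.002, 0.393]
contact_force: [0.0, -0.7, 0.3]
opening: -0.0
grasp_force: 0.0
```

>>> step_arm --moves '[{"tx": 0, "ty": 0, "tz": 0.04, "ax": 0, "ay": 0, "az": 0}, {"tx": 0, "ty": 0, "tz": 0.04, "ax": 0, "ay": 0, "az": 0}, {"tx": 0, "ty": 0, "tz": 0.04, "ax": 0, "ay": 0, "az": 0}]'

```text
clock: 20.72
eef_pos: [489.3, 20.6, 121.9]
tcp_rot: [3.141, -0.001, 0.393]
contact_force: [0.1, -1.0, -1.2]
opening: -0.002
grasp_force: 0.0
```

>>> step_arm --moves '[{"tx": 0, "ty": 0, "tz": 0.04, "ax": 0, "ay": 0, "az": 0}, {"tx": 0, "ty": 0, "tz": 0.04, "ax": 0, "ay": 0, "az": 0}]'

```text
clock: 20.98
eef_pos: [488.8, 20.6, 119.3]
tcp_rot: [3.141, -0.0, 0.393]
contact_force: [-0.6, -0.1, -0.1]
opening: -0.002
grasp_force: 0.0
```

>>> step_arm --moves '[{"tx": 0, "ty": 0, "tz": 0.04, "ax": 0, "ay": 0, "az": 0}]'

```text
clock: 21.1
eef_pos: [488.8, 20.6, 118.2]
tcp_rot: [3.141, -0.0, 0.393]
contact_force: [0.5, 0.2, 1.6]
opening: -0.004
grasp_force: 0.7
```

>>> step_arm --moves '[{"tx": 0, "ty": 0, "tz": 0.04, "ax": 0, "ay": 0, "az": 0}]'

```text
clock: 21.22
eef_pos: [488.8, 20.6, 117.1]
tcp_rot: [3.142, -0.0, 0.393]
contact_force: [-0.3, -1.4, 1.0]
opening: -0.002
grasp_force: 0.8
```

>>> step_arm --moves '[{"tx": 0, "ty": 0, "tz": 0.04, "ax": 0, "ay": 0, "az": 0}]'

```text
clock: 21.35
eef_pos: [488.8, 20.6, 116.1]
tcp_rot: [3.141, -0.0, 0.393]
contact_force: [0.4, 0.1, 2.3]
opening: 0.0
grasp_force: 1.0
```

>>> step_arm --moves '[{"tx": 0, "ty": 0, "tz": 0.03, "ax": 0, "ay": 0, "az": 0}]'

```text
clock: 21.48
eef_pos: [488.8, 20.6, 115.5]
tcp_rot: [3.141, -0.0, 0.393]
contact_force: [-1.8, -1.0, 9.7]
opening: 0.002
grasp_force: 4.7
```

>>> step_arm --moves '[{"tx": 0, "ty": 0, "tz": 0.03, "ax": 0, "ay": 0, "az": 0}]'

```text
clock: 21.6
eef_pos: [488.8, 20.6, 115.1]
tcp_rot: [3.141, -0.0, 0.393]
contact_force: [-3.6, 0.5, 15.0]
opening: 0.007
grasp_force: 7.4
```

>>> step_arm --moves '[{"tx": 0, "ty": 0, "tz": 0, "ax": 0, "ay": 0, "az": 0}]'

```text
clock: 21.72
eef_pos: [488.8, 20.6, 115.2]
tcp_rot: [3.141, -0.0, 0.393]
contact_force: [-3.2, -0.4, 13.0]
opening: -0.002
grasp_force: 6.4
```

>>> step_arm --moves '[{"tx": 0, "ty": 0, "tz": -0.4, "ax": 0, "ay": 0, "az": 0}, {"tx": 0, "ty": 0, "tz": -1, "ax": 0, "ay": 0, "az": 0}, {"tx": 0, "ty": 0, "tz": -0.8, "ax": 0, "ay": 0, "az": 0}, {"tx": 0.78, "ty": 0.56, "tz": 0, "ax": 0, "ay": 0, "az": 0}, {"tx": 0.77, "ty": 0.56, "tz": 0, "ax": 0, "ay": 0, "az": 0}]' --gripper 0.8

```text
clock: 22.35
eef_pos: [535.8, 9.5, 170.2]
tcp_rot: [3.141, -0.001, 0.393]
contact_force: [-0.5, 0.4, -0.8]
opening: 0.796
grasp_force: 0.0
```

>>> step_arm --moves '[{"tx": 0.77, "ty": 0.56, "tz": 0, "ax": 0, "ay": 0, "az": 0}, {"tx": 0, "ty": 0, "tz": 0.8, "ax": 0, "ay": 0, "az": 0}, {"tx": 0, "ty": 0, "tz": 0.8, "ax": 0, "ay": 0, "az": 0}, {"tx": 0, "ty": 0, "tz": 0, "ax": 0, "ay": 0, "az": 0}]'

```text
clock: 22.85
eef_pos: [557.1, 4.0, 128.4]
tcp_rot: [-3.14, 0.003, 0.393]
contact_force: [0.3, 0.3, -0.5]
opening: 0.8
grasp_force: 0.0
```

Run:
```python
from h import *
s=r.sense(); print(s['clock'],s['eef_pos'],s['contact_force'],s['opening'])
plan([557.9,4.5,124.5],22.6,1)
```

```text
22.85 [557.07052893   3.98015887 128.36674937] [ 0.28539104  0.32504771 -0.47369409] 0.7998140768022591
{"tx":0.04,"ty":-0.01,"tz":0.15,"az":-0.001},
```

>>> step_arm --moves '[{"tx": 0.03, "ty": -0.01, "tz": 0.13, "ax": 0, "ay": 0, "az": 0}, {"tx": 0, "ty": 0, "tz": 0, "ax": 0, "ay": 0, "az": 0}, {"tx": 0, "ty": 0, "tz": 0, "ax": 0, "ay": 0, "az": 0}]'

```text
clock: 23.22
eef_pos: [559.2, 4.6, 126.9]
tcp_rot: [3.141, -0.001, 0.393]
contact_force: [0.2, 0.2, 0.1]
opening: 0.799
grasp_force: 0.0
```

>>> step_arm --moves '[{"tx": 0, "ty": 0, "tz": 0, "ax": 0, "ay": 0, "az": 0}, {"tx": 0, "ty": 0, "tz": 0, "ax": 0, "ay": 0, "az": 0}, {"tx": 0, "ty": 0, "tz": 0, "ax": 0, "ay": 0, "az": 0}, {"tx": 0, "ty": 0, "tz": 0, "ax": 0, "ay": 0, "az": 0}]' --gripper 0 --newtons 20

```text
clock: 23.72
eef_pos: [558.9, 4.5, 126.4]
tcp_rot: [3.142, -0.0, 0.393]
contact_force: [0.2, 0.3, 1.3]
opening: 0.155
grasp_force: 26.3
```

>>> step_arm --moves '[{"tx": 0, "ty": 0, "tz": -0.02, "ax": 0, "ay": 0, "az": 0}, {"tx": 0, "ty": 0, "tz": -0.02, "ax": 0, "ay": 0, "az": 0}]'

```text
clock: 23.98
eef_pos: [558.7, 4.5, 126.9]
tcp_rot: [-3.141, 0.0, 0.393]
contact_force: [1.5, 0.5, -5.7]
opening: 0.154
grasp_force: 25.4
```

The lift is resisted at −5.7 N, far more than the lid's 1.4 N weight, so the lid is held by the clips. I ease back, release, retreat and check.

>>> step_arm --moves '[{"tx": 0, "ty": 0, "tz": 0.02, "ax": 0, "ay": 0, "az": 0}, {"tx": 0, "ty": 0, "tz": 0.02, "ax": 0, "ay": 0, "az": 0}]'

```text
clock: 24.22
eef_pos: [558.9, 4.6, 126.4]
tcp_rot: [-3.142, 0.0, 0.393]
contact_force: [-1.2, 0.6, 0.9]
opening: 0.156
grasp_force: 26.3
```

>>> step_arm --moves '[{"tx": 0, "ty": 0, "tz": 0, "ax": 0, "ay": 0, "az": 0}, {"tx": 0, "ty": 0, "tz": 0, "ax": 0, "ay": 0, "az": 0}, {"tx": 0, "ty": 0, "tz": 0, "ax": 0, "ay": 0, "az": 0}, {"tx": 0, "ty": 0, "tz": -0.5, "ax": 0, "ay": 0, "az": 0}, {"tx": 0, "ty": 0, "tz": -1, "ax": 0, "ay": 0, "az": 0}]' --gripper 0.8

```text
clock: 24.85
eef_pos: [558.3, 4.5, 164.1]
tcp_rot: [-3.141, 0.002, 0.393]
contact_force: [-0.1, -0.9, -0.2]
opening: 0.8
grasp_force: 0.0
```

>>> step_arm --moves '[{"tx": 0, "ty": 0, "tz": -1, "ax": 0, "ay": 0, "az": 0}, {"tx": 0, "ty": -1, "tz": -0.4, "ax": 0, "ay": 0, "az": 0}, {"tx": 0, "ty": -1, "tz": 0, "ax": 0, "ay": 0, "az": 0}, {"tx": 0, "ty": -1, "tz": 0, "ax": 0, "ay": 0, "az": 0}, {"tx": 0, "ty": -1, "tz": 0, "ax": 0, "ay": 0, "az": 0}]'

```text
clock: 25.48
eef_pos: [520.5, 97.6, 199.8]
tcp_rot: [3.141, -0.001, 0.393]
contact_force: [-0.0, 0.2, 0.2]
opening: 0.798
grasp_force: 0.0
```

>>> step_arm --moves '[{"tx": 0, "ty": -1, "tz": 0, "ax": 0, "ay": 0, "az": 0}, {"tx": 0, "ty": -1, "tz": 0, "ax": 0, "ay": 0, "az": 0}, {"tx": 0, "ty": -1, "tz": 0, "ax": 0, "ay": 0, "az": 0}, {"tx": 0, "ty": -1, "tz": 0, "ax": 0, "ay": 0, "az": 0}, {"tx": 0, "ty": 0, "tz": 0, "ax": 0, "ay": 0, "az": 0}]'

```text
clock: 26.1
eef_pos: [482.0, 190.3, 199.6]
tcp_rot: [-3.142, -0.001, 0.395]
contact_force: [1.0, 0.5, 0.7]
opening: 0.803
grasp_force: 0.0
```

```bash
python3 look.py two5.png; python3 -c "
from h import *
s=r.sense();print(s['clock'],s['eef_pos'],s['contact_force'])"
```

```text
panel top z centre 94.99991135677564 corners pp pm mp mm [np.float64(95.0), np.float64(94.9), np.float64(95.1), np.float64(95.0)] 2116
lid ((557.9669189453125, 4.784149169921875), (179.96475219726562, 118.51716613769531), 22.564836502075195)
foam ((558.0848999023438, 3.7947540283203125), (240.92059326171875, 169.55003356933594), 22.649517059326172) 26.837586515889484
26.2 [482.52078163 189.11715692 199.36784803] [ 0.16918531 -0.40375797  0.16391845]
```

View pics/two5.png

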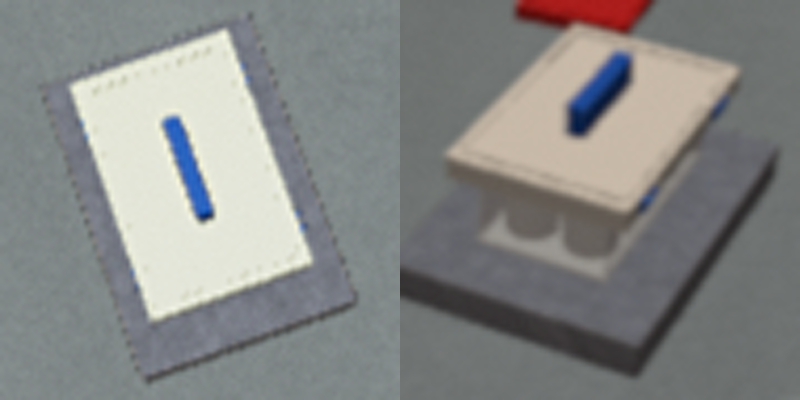

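The lid lies level at 95.0 mm at all four corners, which matches foam height + 65 + 3 mm, and it is square to within 0.1°. I hand the job in.

```bash
python3 -c "
from rig import workorder
print(workorder.sign_off())"
```

```text
the job is handed in; nothing more can be done
None
```

I handed the job in with the lid square and measured flush at all four corners (panel top at 95.0 mm ± 0.1 mm, against an expected 94.8 mm); no click showed in the force readings, but it resisted a gentle lift with 5.7 N against its 1.4 N weight, the hardest press read 16.8 N, the glassware was not re-measured at the end, and no verdict came back.

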